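Clear the mitre box with a scraper block

ROBOT

A 6-joint arm with a two-finger parallel gripper is mounted at the origin on a cart in front of the work surface, level with it; the furniture and walls round the work are solid. World frame = base frame: x ahead of the robot, y to its left, z up, the work surface at z = 0. Lengths are in m, angles in rad, forces in N, time in s.
With the tool pointing down it reaches from about 0.375 to 0.975 m from the base axis. Payload 3.8 kg.
Tool frame: the origin (TCP) lies at the very end of the fingers, on their centre line; the grasp point (between the pads) lies 19 mm behind it; z points along the fingers, y is the line along which they close (so a half turn about z gives the same grasp; the last joint's range is limited). The gripper opens to 85 mm and grips with 20 to 120 N. Pads are 22 mm wide; open, the fingers measure 114 mm over their backs; the gripper's body (76 mm by 85 mm) begins 54 mm behind the grasp point. The pads swing forward as they close: fully open they stand 13 mm farther back than shut.
Start: joints at [1.276, 0.264, 1.604, -0, 1.274, -0.037], TCP at [0.172, 0.653, 0.231] pointing down, gripper open.
Joint ranges: [-2.63, 2.63], [-0.94, 2.18], [0.31, 2.57], [-1.31, 4.45], [0, 2.66], [-2.55, 2.55]. Speed limits (rad/s): [2.57, 2.57, 3.14, 3.14, 3.14, 3.14].

INTERFACE

Orientations are given as a unit quaternion [w, x, y, z].
In Python, from bench import arm, vision gives the robot as it stands. The module is installed in compiled form; this text tells all that it offers.
- The arm moves only by the shell command python3 -m pendant 'ROWS'. ROWS is a JSON object of lists of equal length, an entry for each row: "xyz": the shift along the tool's x, y, z each as a share of 0.3 m, from -1 to 1, a list of three; "rotation": the turn, a rotation vector about the tool's x, y, z each as a share of pi rad, from -1 to 1, a list of three; "grip": the closure, from -1 (fully open) to 1 (shut). A call has 1 to 5 rows; each row is the pose to reach, as a shift and turn from the pose commanded when the call began, along the tool's axes at that moment, turning the shorter way round; what a row does not reach only later rows make up. A row lasts 1/10 s, in which the tool goes at most 50 mm and 8.59 degrees, less where a joint would pass 70% of its speed; a pose out of reach is approached as far as the arm can. A call with a number of a shift or a turn outside -1 to 1 is refused whole. A call with a gripper value outside its range is refused whole. The fingers move at their own pace and stop on an object; the grip force is fixed at half the most. Time passes only in rows, so rows that repeat a pose let the fingers close. It gives the time, the measured TCP pose, the force, the opening and the grip force at its end, in the units of the state.
- arm.get_obs(): the state, without advancing time (a new reading comes with each control period).
- vision.snapshot(name): name is "scene" or "top"; returns a dict with "frame" (420x560x3 uint8, blue, green, red), "K" (3x3 intrinsics, pixels), "xyz" and "attitude" of the camera in the world. Camera axes: x right, y up, looking along -z (the intrinsics and any distortion apply to the point x, -y, -z); pixel columns grow to the right and rows downward; lengths in m; the calibration is good to about 2 mm. A picture is of the moment at which its call begins. There is no depth.
- arm.hand_in(): hands the job in; it is judged then, once.
The state is a dict: "clock": time; "q": joint angles; "qvel": joint speeds; "tau": joint torques, N m; "position": TCP position; "ee_rot": TCP orientation; "wrist_force": force on the tool from outside, world axes, zero at the start; "ft_torque": the same for the moment, N m; "gripper_width": finger opening in m; "finger_force": force on a finger pad.
Only numpy, scipy, OpenCV 4.12 (cv2) and the standard library are available. Lean on these libraries where they do the work, as an engineer would, in place of code of your own. Each camera call takes 0.05 s, during which the arm holds its last target. There are 200 camera calls.

TASK

The mitre box is littered with batten cut-offs, so the next batten will not lie flat in it. Holding the pine block as a scraper, sweep all five cut-offs along the floor of the box and off its open end into the foil tray; they are full of splinters, so do not touch them with the gripper. Then lay the block flat on the bench, beside the tray and not in it, and leave the spare batten, the tape measure and the pliers alone.

Things in the scene. Friction and masses are not known exactly. Their poses are not given: they have to be found in the camera images.
- mitre_box: Brown beech mitre box, U-shaped, screwed down on two bearers (170 mm wide in x). Channel along its y, open above and at both ends: floor 280 mm long (y -140 to 140 mm), 100 mm wide (x -50 to 50 mm), 56 mm above the bench; walls 16 mm thick, tops 106 mm above the bench; saw slots 2 to 3 mm wide. The foil tray is at its -y end. Origin on the bench under its centre, z up.
- box_mouth (a point): Middle of the floor's edge at the -y end of the mitre box, the end above the foil tray, at floor height (56 mm above the bench). What is pushed past this edge drops into the tray.
- foil_tray: Loose white crimped foil tray, a few white slips fixed in its bottom: 226 (x) x 262 (y) mm, rim 34 mm high, bottom 2 mm thick, about 176 x 204 mm. Its long side lies across the mouth of the mitre box, its rim tucked 10 to 40 mm under the overhanging floor (underside 38 mm above the bench). Origin at the centre of its underside, z up.
- pine_block: Loose pale pine block 38 mm (x) x 90 mm (y) x 38 mm (z), 50 to 90 g, lying on the bench to the right of the tray: the scraper. Its 90 mm length fits across the channel with 5 mm to spare on either side. Origin at the centre of its underside, long axis y, z up.
- offcut_a: Triangular mitre cut-off, 30 x 30 mm right-angled triangle, one of five loose cut-offs of a 30 x 12 mm pine batten, lying flat (12 mm high) on the floor of the mitre box, in any order and turn; origin at the centre of its underside.
- offcut_b: Bevelled cut-off, 30 mm wide and 12 to 24 mm long, one of five loose cut-offs of a 30 x 12 mm pine batten, lying flat (12 mm high) on the floor of the mitre box, in any order and turn; origin at the centre of its underside.
- offcut_c: Triangular mitre cut-off, 30 x 30 mm right-angled triangle, one of five loose cut-offs of a 30 x 12 mm pine batten, lying flat (12 mm high) on the floor of the mitre box, in any order and turn; origin at the centre of its underside.
- offcut_d: Bevelled cut-off, 30 mm wide and 12 to 24 mm long, one of five loose cut-offs of a 30 x 12 mm pine batten, lying flat (12 mm high) on the floor of the mitre box, in any order and turn; origin at the centre of its underside.
- offcut_e: Square-cut slice, 30 x 18 mm, one of five loose cut-offs of a 30 x 12 mm pine batten, lying flat (12 mm high) on the floor of the mitre box, in any order and turn; origin at the centre of its underside. At the start all lie between y = -138 and 86 mm of the mitre box: the last 50 mm of floor at its +y end are free.
- batten: Spare pine batten 30 x 210 x 12 mm lying on the bench beyond the mitre box; a bystander. Origin at the centre of its underside, long axis y.
- tape_measure: Yellow and black tape measure 39 x 88 x 64 mm standing on the bench; a bystander. Origin at the centre of its underside.
- pliers: Blue-handled pliers 66 x 176 x 16 mm lying on the bench; a bystander. Origin at the centre of its underside.

How it is judged:
By the outcome, as a careful person would: the job done as asked, in the order asked, and still so for the second after the job is handed in, with the robot touching nothing.
It also fails if it takes over 51 s, if anything falls off the work surface, if the arm or the gripper's body presses on something with over 40 N, if the wrist force passes 120 N, or if a joint passes its speed limit or range.

## Working session

There is one attempt and no reset: what is moved stays moved. The work goes in short steps, Python scripts to look and compute and a shell command to move; the robot and the scene stay as the last step left them, time stands still between calls to the robot, and variables do not carry over. Pictures are saved under pics/ and viewed, at most 10 in all, crops included, and the job is handed in when it is done.

```bash
mkdir -p pics
python3 - <<'E'
from bench import arm, vision
import cv2
for n in("scene","top"):
    s=vision.snapshot(n); cv2.imwrite(f"pics/{n}0.png",s["frame"]); print(n,s["K"],s["xyz"],s["attitude"],[k for k in s])
o=arm.get_obs(); print(o)
E
```

```text
scene [[447.96149244   0.         292.15737127]
 [  0.         447.96149244 212.49798557]
 [  0.           0.           1.        ]] [-0.20750902 -0.55974972  0.85821666] [ 0.79380016  0.33979078 -0.2059579  -0.46043987] ['frame', 'K', 'xyz', 'attitude']
top [[380.5146884    0.         279.49347296]
 [  0.         380.5146884  205.48914098]
 [  0.           0.           1.        ]] [ 0.41044061 -0.13974998  1.13951986] [ 0.71476161  0.04672357 -0.04427957 -0.69639936] ['frame', 'K', 'xyz', 'attitude']
{'clock': 0.1, 'q': array([ 1.27611239e+00,  2.64696271e-01,  1.60524834e+00, -1.84519235e-05,
        1.27370581e+00, -3.69074385e-02]), 'qvel': array([ 0.0005269 ,  0.00057151, -0.00282412, -0.00181575, -0.00304583,
        0.00061425]), 'tau': array([-1.02934437e-04, -5.16711473e+01, -3.68589377e+01, -2.15726327e-04,
        6.23417756e-03,  9.92276767e-06]), 'position': array([0.17189721, 0.65205535, 0.23006821]), 'ee_rot': array([-1.61105291e-04,  1.28528938e-01,  9.91705225e-01, -1.01622640e-03]), 'wrist_force': array([ 0.32275411, -0.70569149, -0.46955369]), 'ft_torque': array([-0.03196517, -0.02665429,  0.01728203]), 'finger_force': 0.0, 'gripper_width': 0.08568999482572838}
```

View pics/top0.png

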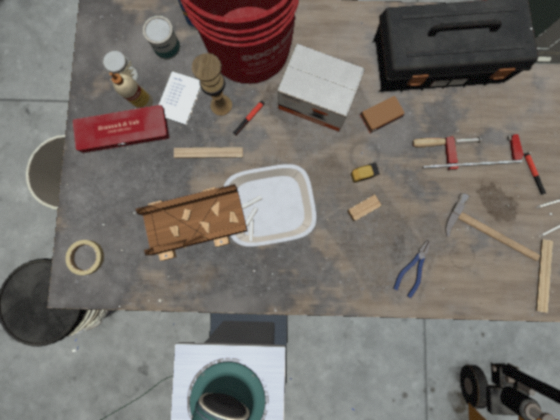

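View pics/scene0.png

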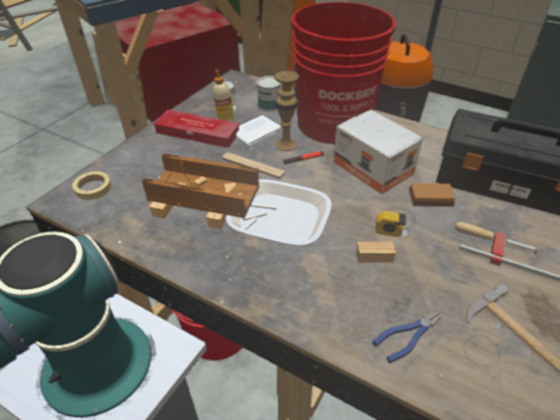

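The top view shows the mitre box at about (195,220), tray (272,205), block (365,208), tape (365,172), pliers (410,270) and batten (208,153). The scene view agrees. Next I enlarge the crops to measure.

```bash
cat > h.py <<'E'
import numpy as np, cv2
from scipy.spatial.transform import Rotation as R
from bench import arm, vision
def rot(q): return R.from_quat([q[1],q[2],q[3],q[0]])
class Cam:
    def __init__(s,n):
        d=vision.snapshot(n); s.f=d["frame"]; s.K=np.array(d["K"]); s.c=np.array(d["xyz"]); s.R=rot(d["attitude"]).as_matrix()
    def ray(s,uv,z):
        uv=np.atleast_2d(np.array(uv,float)); p=np.c_[uv,np.ones(len(uv))]@np.linalg.inv(s.K).T
        d=(p*[1,-1,-1])@s.R.T
        return s.c+d*((z-s.c[2])/d[:,2])[:,None]
    def proj(s,P):
        p=(np.atleast_2d(P)-s.c)@s.R*[1,-1,-1]; p=p@s.K.T
        return p[:,:2]/p[:,2:]
E
python3 - <<'E'
from h import *
t=Cam("top"); s=Cam("scene")
a=cv2.resize(t.f[140:270,130:390],None,fx=3,fy=3,interpolation=cv2.INTER_CUBIC); cv2.imwrite("pics/tc.png",a)
a=cv2.resize(s.f[140:280,140:410],None,fx=2.9,fy=2.9,interpolation=cv2.INTER_CUBIC); cv2.imwrite("pics/sc.png",a)
E
```

```text
(no output)
```

View pics/tc.png

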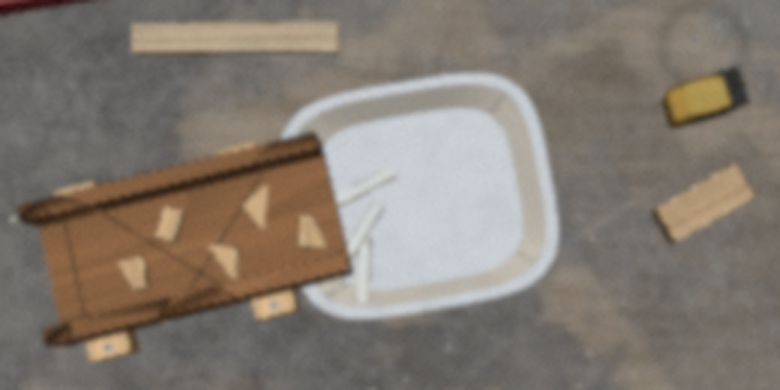

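View pics/sc.png

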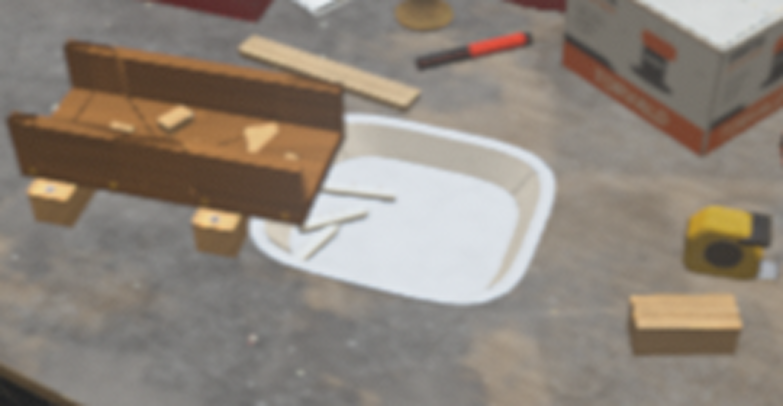

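The enlarged top view shows the mouth edge running from (318,137) to (350,270) in crop pixels, and the block's corners near (655,210), (737,165), (753,192) and (672,240). All five cut-offs lie at crop x 120–325. The scene crop agrees.

Run:
```python
from h import *
t=Cam("top"); s=Cam("scene")
def info(nm,c,z,cam):
    r=cv2.minAreaRect(c); P=cam.ray(cv2.boxPoints(r),z)[:,:2]
    e=[P[1]-P[0],P[2]-P[1]]; L=[np.linalg.norm(x) for x in e]; k=int(np.argmax(L))
    print(nm,r[0],"ctr",P.mean(0).round(4),"L",np.round(L,4),"long-dir deg",np.degrees(np.arctan2(e[k][1],e[k][0]))%180)
    return P
def up(f,x0,y0,x1,y1,k=4):
    return cv2.resize(f[y0:y1,x0:x1],None,fx=k,fy=k,interpolation=cv2.INTER_CUBIC)
def cont(m,n,off,k=4,mn=30):
    cs,_=cv2.findContours(m,cv2.RETR_EXTERNAL,cv2.CHAIN_APPROX_NONE)
    cs=sorted(cs,key=cv2.contourArea)[::-1][:n]
    return [((c.astype(np.float32)+.5)/k-.5+np.array(off,np.float32)) for c in cs]
# block
a=up(t.f,340,188,388,228); h=cv2.cvtColor(a,cv2.COLOR_BGR2HSV); 
m=cv2.inRange(h,(8,75,110),(25,255,255)); c=cont(m,1,(340,188))[0]; P=info("block top",c,.038,t); 
# box: brown saturated
a=up(t.f,128,175,262,265); h=cv2.cvtColor(a,cv2.COLOR_BGR2HSV)
m=cv2.inRange(h,(3,95,25),(20,255,255)); cs=cont(m,1,(128,175)); P=info("box top",cs[0],.106,t); print(P.round(4).tolist())
cv2.imwrite("pics/m.png",np.vstack([cv2.drawContours(a.copy(),[((c-[128,175]+.5)*4).astype(int) for c in cs],-1,(0,255,0),1)]))
# hand-read corners
cr=lambda L:np.array(L)/3+[130,140]-1/3
for nm,z,L in (("wall far outer",.106,[(60,195),(315,134)]),("near outer",.106,[(75,341),(350,272)]),("mouth",.056,[(322,152),(347,262)]),
  ("block",.038,[(655,210),(737,165),(753,192),(672,240)]),("offc",.068,[(182,222),(245,205),(133,275),(225,262),(312,232)]),("tray",.034,[(285,130),(490,72),(555,250),(350,317)]),
  ("batten",.012,[(131,25),(338,22),(338,50),(131,52)])):
    print(nm,t.ray(cr(L),z)[:,:2].round(4).tolist())
sr=lambda L:np.array(L)/2.9+[140,140]-.33
print("scene block top",s.ray(sr([(630,298),(735,294),(741,325),(634,327)]),.038)[:,:2].round(4).tolist())
print("scene wall tops",s.ray(sr([(68,42),(344,88),(10,115),(306,174)]),.106)[:,:2].round(4).tolist())
```

```text
block top (364.42791748046875, 207.23912048339844) ctr [ 0.5544 -0.3819] L [0.0922 0.0366] long-dir deg 121.40553872272332
box top (191.03768920898438, 222.61500549316406) ctr [0.4918 0.1049] L [0.2833 0.1557] long-dir deg 105.71267025204158
[[0.5276, 0.264], [0.6043, -0.0088], [0.4547, -0.0518], [0.3806, 0.2162]]
wall far outer [[0.5373, 0.2214], [0.5999, -0.0092]]
near outer [[0.4055, 0.1987], [0.4739, -0.0462]]
mouth [[0.5916, -0.0104], [0.4864, -0.0384]]
block [[0.5459, -0.3339], [0.5922, -0.4138], [0.566, -0.4292], [0.5171, -0.3505]]
offc [[0.5193, 0.1177], [0.537, 0.059], [0.4681, 0.1608], [0.4825, 0.0751], [0.513, -0.0055]]
tray [[0.6163, 0.0296], [0.6799, -0.1709], [0.5048, -0.2378], [0.435, -0.0412]]
batten [[0.7247, 0.1943], [0.7332, -0.016], [0.7041, -0.0171], [0.6966, 0.1925]]
scene block top [[0.5459, -0.3344], [0.5962, -0.4115], [0.5645, -0.4284], [0.5167, -0.3507]]
scene wall tops [[0.5219, 0.2588], [0.5968, -0.0124], [0.4088, 0.2282], [0.4774, -0.0495]]
```

View pics/m.png

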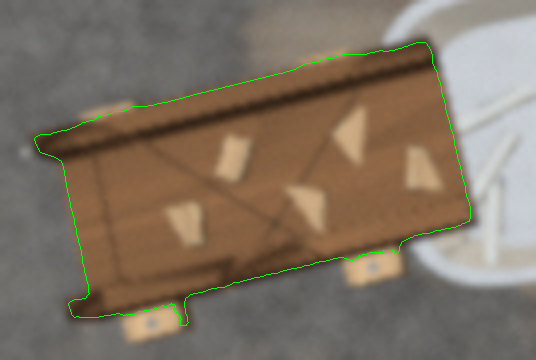

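The mask outline follows the outer edges of the walls, apart from the bearers. The measurements check out:
- **Box:** width 132 mm, length 279 mm, yaw 15.4°.
- **Block:** 92x37 mm, centre (0.555,-0.382), long axis at 121.5°. The two views agree to about 1 mm.

Next I write a move calculator.

```bash
cat > go.py <<'E'
# go.py x y z tool_y_azimuth_deg : shares from the present (measured) pose;  "b" prefix: x,y in mitre box frame
import sys; from h import *
a=sys.argv[1:]; box=a[0]=="b"; a=list(map(float,a[1:] if box else a))
o=arm.get_obs(); p=np.array(o["position"]); T=rot(o["ee_rot"])
yw=np.radians(15.4); ex=np.array([np.cos(yw),np.sin(yw)]); ey=np.array([-ex[1],ex[0]]); O=ex*.5103-ey*.028
t=np.array(a[:3]); 
if box: t[:2]=O+ex*a[0]+ey*a[1]
th=np.radians(a[3]); y=np.array([np.cos(th),np.sin(th),0]); z=np.array([0,0,-1.]); x=np.cross(y,z)
G=R.from_matrix(np.c_[x,y,z]); d=T.inv().apply(t-p); r=(T.inv()*G).as_rotvec()
yy=T.apply([0,1,0]); q=p[:2]-O
print("t",round(o["clock"],2),"at",p.round(4),"box",np.round([q@ex,q@ey],4),"yaz",np.degrees(np.arctan2(yy[1],yy[0])).round(2),"F",np.round(o["wrist_force"],1),"w",round(o["gripper_width"],4),"q6",round(o["q"][5],2))
print("to",t.round(4),"mm",(np.linalg.norm(d)*1e3).round(1),"deg",np.degrees(np.linalg.norm(r)).round(1),"xyz",(d/.3).round(4),"rot",(r/np.pi).round(4))
E
python3 go.py .48 .42 .23 60
```

```text
t 0.3 at [0.172  0.6525 0.2308] box [-0.1712  0.6113] yaz 75.23 F [0.5 0.3 0.6] w 0.0854 q6 -0.04
to [0.48 0.42 0.23] mm 385.9 deg 15.2 xyz [-1.1902 -0.4875  0.003 ] rot [-0.0003  0.      0.0846]
```

```bash
python3 -m pendant '{"xyz":[[-0.15,-0.06,0],[-0.3,-0.12,0],[-0.45,-0.18,0],[-0.6,-0.24,0],[-0.75,-0.3,0]],"rotation":[[0,0,0.02],[0,0,0.04],[0,0,0.06],[0,0,0.08],[0,0,0.084]],"grip":[-1,-1,-1,-1,-1]}'; python3 go.py .64 .05 .20 45
```

```text
clock: 0.8
position: [0.3679, 0.5071, 0.2314]
ee_rot: [0.0, 0.258, 0.966, 0.0]
wrist_force: [0.5, 0.9, 0.3]
gripper_width: 0.086
finger_force: 0.0
t 0.8 at [0.3679 0.5071 0.2314] box [-0.0209  0.4191] yaz 60.04 F [0.5 0.9 0.3] w 0.086 q6 -0.14
to [0.64 0.05 0.2 ] mm 532.8 deg 15.0 xyz [-1.5465 -0.8671  0.1044] rot [0.0001 0.     0.0836]
```

```bash
python3 -m pendant '{"xyz":[[-0.145,-0.08,0],[-0.29,-0.16,0],[-0.435,-0.24,0],[-0.58,-0.32,0],[-0.725,-0.4,0]],"rotation":[[0,0,0.02],[0,0,0.04],[0,0,0.06],[0,0,0.08],[0,0,0.084]],"grip":[-1,-1,-1,-1,-1]}'; python3 go.py .64 .05 .23 45
```

```text
clock: 1.3
position: [0.4962, 0.294, 0.2315]
ee_rot: [0.0, 0.383, 0.924, 0.0]
wrist_force: [0.2, 0.2, 0.9]
gripper_width: 0.0852
finger_force: 0.0
t 1.3 at [0.4962 0.294  0.2315] box [0.0462 0.1797] yaz 44.9 F [0.2 0.2 0.9] w 0.0852 q6 -0.29
to [0.64 0.05 0.23] mm 283.3 deg 0.1 xyz [-0.9146 -0.2347  0.0049] rot [ 0.0002  0.     -0.0005]
```

```bash
python3 -m pendant '{"xyz":[[-0.16,-0.04,0],[-0.32,-0.08,0],[-0.48,-0.12,0],[-0.64,-0.16,0],[-0.8,-0.2,0]],"rotation":[[0,0,0.02],[0,0,0.04],[0,0,0.06],[0,0,0.07],[0,0,0.074]],"grip":[-1,-1,-1,-1,-1]}'; python3 go.py .555 -.3818 .13 31.5
```

```text
clock: 1.8
position: [0.6235, 0.0818, 0.2315]
ee_rot: [0.0, 0.488, 0.873, 0.0]
wrist_force: [0.7, -0.2, -0.6]
gripper_width: 0.0853
finger_force: 0.0
t 1.8 at [0.6235 0.0818 0.2315] box [ 0.1125 -0.0587] yaz 31.6 F [ 0.7 -0.2 -0.6] w 0.0853 q6 -0.46
to [ 0.555  -0.3818  0.13  ] mm 479.5 deg 0.1 xyz [-1.1965 -1.0044  0.3378] rot [0.0002 0.     0.0006]
```

```bash
python3 -m pendant '{"xyz":[[-0.12,-0.1,0],[-0.24,-0.2,0],[-0.36,-0.3,0],[-0.48,-0.4,0],[-0.6,-0.5,0]],"rotation":[[0,0,0],[0,0,0],[0,0,0],[0,0,0],[0,0,0]],"grip":[-0.4,-0.4,-0.4,-0.4,-0.4]}'; python3 -m pendant '{"xyz":[[-0.12,-0.1,0.05],[-0.24,-0.2,0.1],[-0.36,-0.3,0.15],[-0.48,-0.4,0.2],[-0.59,-0.5,0.25]],"rotation":[[0,0,0],[0,0,0],[0,0,0],[0,0,0],[0,0,0]],"grip":[-0.4,-0.4,-0.4,-0.4,-0.4]}';  python3 go.py .555 -.3818 .015 31.5
```

```text
clock: 2.3
position: [0.5891, -0.15, 0.2314]
ee_rot: [0.0, 0.487, 0.873, 0.0]
wrist_force: [0.6, -1.2, 0.3]
gripper_width: 0.0597
finger_force: 0.0
clock: 2.8
position: [0.5544, -0.3797, 0.1558]
ee_rot: [0.0, 0.487, 0.873, -0.0]
wrist_force: [1.4, 0.2, -0.1]
gripper_width: 0.0596
finger_force: 0.0
t 2.8 at [ 0.5544 -0.3797  0.1558] box [-0.0767 -0.4853] yaz 31.65 F [ 1.4  0.2 -0.1] w 0.0596 q6 -1.19
to [ 0.555  -0.3818  0.015 ] mm 140.8 deg 0.2 xyz [-0.0067 -0.002   0.4694] rot [0.0001 0.0002 0.0008]
```

```bash
python3 -m pendant '{"xyz":[[-0.003,0,0.1],[-0.003,0,0.2],[-0.003,0,0.3],[-0.003,0,0.33],[-0.003,0,0.33]],"rotation":[[0,0,0],[0,0,0],[0,0,0],[0,0,0],[0,0,0]],"grip":[-0.4,-0.4,-0.4,-0.4,-0.4]}';  python3 go.py .555 -.3818 .015 31.5
python3 - <<'E'
from h import *
c=Cam("top"); cv2.imwrite("pics/g1.png",cv2.resize(c.f[140:270,300:450],None,fx=4,fy=4,interpolation=cv2.INTER_CUBIC))
E
```

```text
clock: 3.3
position: [0.5539, -0.3774, 0.0552]
ee_rot: [-0.002, 0.487, 0.873, 0.0]
wrist_force: [0.3, 0.4, 0.6]
gripper_width: 0.06
finger_force: 0.0
t 3.3 at [ 0.5539 -0.3774  0.0552] box [-0.0765 -0.4829] yaz 31.67 F [0.3 0.4 0.6] w 0.06 q6 -1.19
to [ 0.555  -0.3818  0.015 ] mm 40.4 deg 0.3 xyz [-0.0151 -0.0044  0.1338] rot [-0.0005 -0.0013  0.0009]
```

View pics/g1.png

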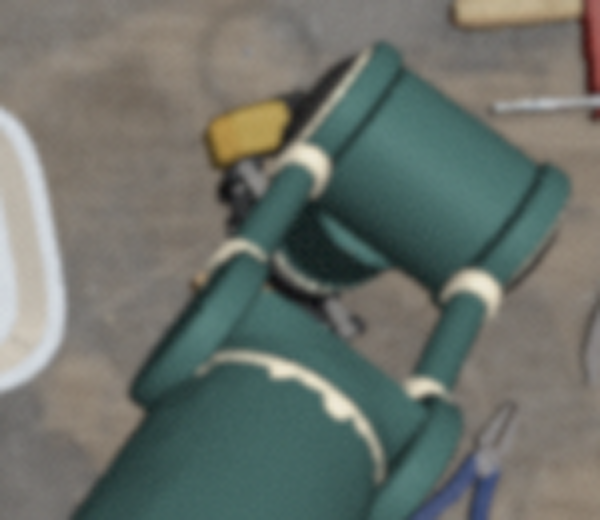

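The arm hides the block in this view, with the tape visible at (250,130) and clear of the gripper. I'll go down on the numbers.

```bash
python3 -m pendant '{"xyz":[[-0.015,-0.004,0.04],[-0.015,-0.004,0.09],[-0.015,-0.004,0.12],[-0.015,-0.004,0.134],[-0.015,-0.004,0.134]],"rotation":[[0,0,0],[0,0,0],[0,0,0],[0,0,0],[0,0,0]],"grip":[-0.4,-0.4,-0.4,-0.4,-0.4]}';  python3 go.py .555 -.3818 .015 31.5
```

```text
clock: 3.85
position: [0.5558, -0.3822, 0.0157]
ee_rot: [-0.001, 0.487, 0.873, 0.0]
wrist_force: [-0.2, -0.5, -0.2]
gripper_width: 0.0596
finger_force: 0.0
t 3.85 at [ 0.5558 -0.3822  0.0157] box [-0.0759 -0.4881] yaz 31.67 F [-0.2 -0.5 -0.2] w 0.0596 q6 -1.19
to [ 0.555  -0.3818  0.015 ] mm 1.2 deg 0.2 xyz [ 0.0025 -0.0017  0.0024] rot [-0.0003 -0.0007  0.001 ]
```

```bash
python3 -m pendant '{"xyz":[[0,0,0],[0,0,0],[0,0,0],[0,0,0],[0,0,0]],"rotation":[[0,0,0],[0,0,0],[0,0,0],[0,0,0],[0,0,0]],"grip":[1,1,1,1,1]}'; python3 go.py .555 -.3818 .16 31.5
```

```text
clock: 4.35
position: [0.5571, -0.3832, 0.0178]
ee_rot: [0.001, 0.487, 0.873, -0.0]
wrist_force: [0.6, 0.2, 2.3]
gripper_width: 0.0368
finger_force: 62.8
t 4.35 at [ 0.5571 -0.3832  0.0178] box [-0.0749 -0.4894] yaz 31.67 F [0.6 0.2 2.3] w 0.0368 q6 -1.19
to [ 0.555  -0.3818  0.16  ] mm 142.2 deg 0.2 xyz [ 0.0071 -0.0033 -0.4739] rot [0.0002 0.0004 0.0009]
```

```bash
python3 -m pendant '{"xyz":[[0,0,-0.08],[0,0,-0.2],[0,0,-0.35],[0,0,-0.5],[0,0,-0.55]],"rotation":[[0,0,0],[0,0,0],[0,0,0],[0,0,0],[0,0,0]],"grip":[1,1,1,1,1]}'; python3 go.py b 0 .13 .18 105.4
```

```text
clock: 4.85
position: [0.5591, -0.3847, 0.1884]
ee_rot: [0.005, 0.487, 0.873, -0.001]
wrist_force: [1.0, -0.1, -1.0]
gripper_width: 0.0367
finger_force: 62.6
t 4.85 at [ 0.5591 -0.3847  0.1884] box [-0.0734 -0.4914] yaz 31.67 F [ 1.  -0.1 -1. ] w 0.0367 q6 -1.19
to [0.4649 0.2339 0.18  ] mm 625.7 deg 73.7 xyz [1.9199 0.8151 0.0145] rot [-0.0008  0.003  -0.4096]
```

```bash
python3 -m pendant '{"xyz":[[0.12,0.05,0],[0.26,0.11,0],[0.4,0.17,0],[0.55,0.23,0],[0.7,0.3,0]],"rotation":[[0,0,-0.03],[0,0,-0.06],[0,0,-0.09],[0,0,-0.12],[0,0,-0.15]],"grip":[1,1,1,1,1]}'; python3 go.py b 0 .13 .18 105.4
```

```text
clock: 5.35
position: [0.5214, -0.1551, 0.1806]
ee_rot: [-0.001, 0.269, 0.963, 0.0]
wrist_force: [-0.0, 0.2, -0.7]
gripper_width: 0.0367
finger_force: 62.7
t 5.35 at [ 0.5214 -0.1551  0.1806] box [-0.0488 -0.26  ] yaz 58.84 F [-0.   0.2 -0.7] w 0.0367 q6 -1.36
to [0.4649 0.2339 0.18  ] mm 393.0 deg 46.6 xyz [0.832  1.012  0.0035] rot [ 1.000e-04 -7.000e-04 -2.587e-01]
```

```bash
python3 -m pendant '{"xyz":[[0.1,0.12,0],[0.2,0.24,0],[0.3,0.36,0],[0.4,0.48,0],[0.48,0.58,0]],"rotation":[[0,0,-0.03],[0,0,-0.06],[0,0,-0.09],[0,0,-0.12],[0,0,-0.15]],"grip":[1,1,1,1,1]}'; python3 go.py b 0 .13 .18 105.4
```

```text
clock: 5.85
position: [0.4888, 0.0688, 0.1809]
ee_rot: [-0.001, 0.036, 0.999, 0.0]
wrist_force: [0.8, 0.4, -0.9]
gripper_width: 0.0367
finger_force: 62.7
t 5.85 at [0.4888 0.0688 0.1809] box [-0.0208 -0.0355] yaz 85.93 F [ 0.8  0.4 -0.9] w 0.0367 q6 -1.41
to [0.4649 0.2339 0.18  ] mm 166.8 deg 19.5 xyz [0.1184 0.5433 0.0033] rot [ 1.000e-04 -6.000e-04 -1.082e-01]
```

```bash
python3 -m pendant '{"xyz":[[0.03,0.15,0],[0.06,0.29,0],[0.09,0.43,0],[0.118,0.543,0],[0.118,0.543,0]],"rotation":[[0,0,-0.03],[0,0,-0.06],[0,0,-0.09],[0,0,-0.108],[0,0,-0.108]],"grip":[1,1,1,1,1]}'; python3 go.py b 0 .13 .13 105.4
python3 - <<'E'
from h import *
c=Cam("top");d=Cam("scene"); A=cv2.resize(c.f[165:265,125:265],None,fx=4,fy=4,interpolation=cv2.INTER_CUBIC)
B=cv2.resize(d.f[130:260,130:300],None,fx=3.3,fy=3.3,interpolation=cv2.INTER_CUBIC);B=B[:190]
B2=cv2.resize(B,(560,190))
cv2.imwrite("pics/e1.png",np.vstack([A,B2]))
E
```

```text
clock: 6.35
position: [0.4659, 0.2352, 0.181]
ee_rot: [-0.001, -0.134, 0.991, 0.001]
wrist_force: [0.1, -0.4, -1.1]
gripper_width: 0.0368
finger_force: 62.6
t 6.35 at [0.4659 0.2352 0.181 ] box [0.0013 0.131 ] yaz 105.42 F [ 0.1 -0.4 -1.1] w 0.0368 q6 -1.42
to [0.4649 0.2339 0.13  ] mm 51.0 deg 0.1 xyz [ 0.0042 -0.0036  0.17  ] rot [ 0.0004 -0.0005  0.0001]
```

View pics/e1.png

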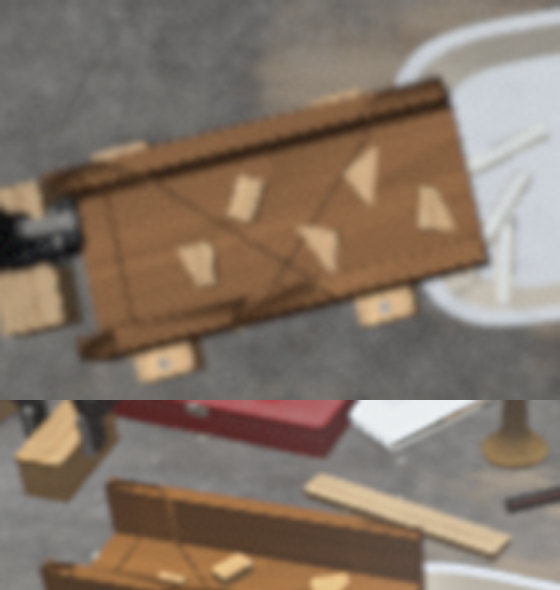

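The block hangs over the +y end of the box, with its top right corners near (42,185) and (70,325) in crop pixels, and the channel below is visible. I'll check its lateral centring numerically.

Run:
```python
from h import *
c=Cam("top"); k=4; a=cv2.resize(c.f[190:260,100:150],None,fx=k,fy=k,interpolation=cv2.INTER_CUBIC)
h=cv2.cvtColor(a,cv2.COLOR_BGR2HSV); m=cv2.inRange(h,(8,60,120),(28,255,255))
ys,xs=np.nonzero(m); uv=np.c_[(xs+.5)/k-.5+100,(ys+.5)/k-.5+190]
yw=np.radians(15.4); ex=np.array([np.cos(yw),np.sin(yw)]); ey=np.array([-ex[1],ex[0]]); O=ex*.5103-ey*.028
for z in(.165,.2025):
    P=c.ray(uv,z)[:,:2]-O; print(z,np.percentile(P@ex,[0,.5,2,98,99.5,100]).round(4),np.percentile(P@ey,[.5,99.5]).round(4))
# box side edges, fitted lines of brown contour at z=.106
a=cv2.resize(c.f[165:265,125:265],None,fx=k,fy=k,interpolation=cv2.INTER_CUBIC); h=cv2.cvtColor(a,cv2.COLOR_BGR2HSV)
m=cv2.inRange(h,(3,95,25),(20,255,255))>0
for nm,cols,near in(("far",list(range(165,300))+list(range(370,430)),0),("near",list(range(225,345))+list(range(430,475)),1)):
    uv=[]
    for x in cols:
        y=np.nonzero(m[:,x])[0]; uv.append((x,y.max() if near else y.min()))
    uv=(np.array(uv)+.5)/k-.5+[125,165]; P=c.ray(uv,.106)[:,:2]; f=np.polyfit(P[:,1],P[:,0],1)
    print(nm,"dir",np.degrees(np.arctan2(1,f[0])).round(2),"boxx",np.median((P-O)@ex).round(4))
```

```text
0.165 [-0.0531 -0.0483 -0.0429  0.0501  0.0561  0.059 ] [0.0834 0.2301]
0.2025 [-0.0569 -0.0523 -0.0471  0.0423  0.0481  0.0508] [0.0719 0.2129]
far dir 104.74 boxx 0.0665
near dir 106.07 boxx -0.0658
```

Run:
```python
from h import *
c=Cam("top"); k=4; a=cv2.resize(c.f[190:260,100:150],None,fx=k,fy=k,interpolation=cv2.INTER_CUBIC)
h=cv2.cvtColor(a,cv2.COLOR_BGR2HSV); m=cv2.inRange(h,(8,60,120),(28,255,255))
ys,xs=np.nonzero(m); uv=np.c_[(xs+.5)/k-.5+100,(ys+.5)/k-.5+190]
yw=np.radians(15.4); ex=np.array([np.cos(yw),np.sin(yw)]); ey=np.array([-ex[1],ex[0]]); O=ex*.5103-ey*.028
P=c.ray(uv,.2025)[:,:2]-O; X=P@ex;Y=P@ey
for y in np.arange(.105,.165,.005):
    s=abs(Y-y)<.0015
    if s.any(): print(y.round(3),X[s].min().round(4),X[s].max().round(4))
p=arm.get_obs()["position"][:2]-O; print(p@ex,p@ey)
cv2.imwrite("pics/k.png",cv2.resize(a,None,fx=2.5,fy=2.5))
```

```text
0.105 -0.0409 0.0437
0.11 -0.0472 0.0437
0.115 -0.0481 0.0436
0.12 -0.0469 0.0438
0.125 -0.0471 0.0436
0.13 -0.0466 0.0432
0.135 -0.0477 0.0424
0.14 -0.0467 -0.0087
0.145 -0.0455 -0.0114
0.0012566262783399132 0.1264765804205796
```

View pics/k.png

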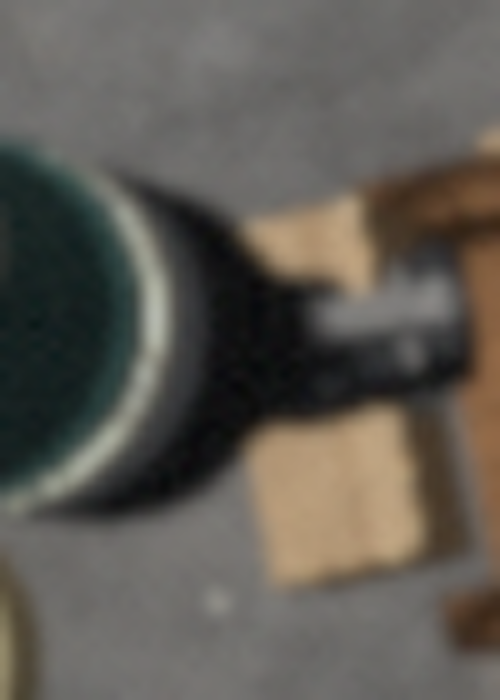

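The block is seen end on. Its far and near ends lie at box x = +43.6 and -47 mm (90.6 mm long, as it should be), so I'll shift it +1.5 mm in box x and go down.

```bash
python3 -m pendant '{"xyz":[[-0.005,0,0.05],[-0.005,0,0.11],[-0.005,0,0.17],[-0.005,0,0.22],[-0.005,0,0.22]],"rotation":[[0,0,0],[0,0,0],[0,0,0],[0,0,0],[0,0,0]],"grip":[1,1,1,1,1]}'; python3 go.py b .003 .125 .0735 105.4
```

```text
clock: 7.05
position: [0.4667, 0.2302, 0.1126]
ee_rot: [-0.003, -0.131, 0.991, -0.001]
wrist_force: [0.4, -0.6, -0.9]
gripper_width: 0.0369
finger_force: 62.6
t 7.05 at [0.4667 0.2302 0.1126] box [0.0008 0.126 ] yaz 105.02 F [ 0.4 -0.6 -0.9] w 0.0369 q6 -1.42
to [0.4691 0.2298 0.0735] mm 39.2 deg 0.5 xyz [-0.0081 -0.0032  0.1304] rot [-0.0003 -0.0019 -0.0021]
```

```bash
python3 -m pendant '{"xyz":[[0,0,0.03],[0,0,0.06],[0,0,0.09],[0,0,0.12],[0,0,0.13]],"rotation":[[0,0,0],[0,0,0],[0,0,0],[0,0,0],[0,0,0]],"grip":[1,1,1,1,1]}'; python3 go.py b .003 .125 .0735 105.4
```

```text
clock: 7.55
position: [0.4681, 0.2319, 0.0758]
ee_rot: [-0.001, -0.132, 0.991, -0.0]
wrist_force: [-1.2, -0.2, -0.9]
gripper_width: 0.0366
finger_force: 62.6
t 7.55 at [0.4681 0.2319 0.0758] box [0.0026 0.1272] yaz 105.12 F [-1.2 -0.2 -0.9] w 0.0366 q6 -1.42
to [0.4691 0.2298 0.0735] mm 3.2 deg 0.3 xyz [-0.0015 -0.0074  0.0076] rot [-0.0001 -0.0006 -0.0016]
```

```bash
python3 -m pendant '{"xyz":[[0,-0.02,0.005],[0,-0.06,0.005],[0,-0.1,0.005],[0,-0.14,0.005],[0,-0.18,0.005]],"rotation":[[0,0,0],[0,0,0],[0,0,0],[0,0,0],[0,0,0]],"grip":[1,1,1,1,1]}'; python3 go.py b .003 -.165 .0735 105.4
```

```text
clock: 8.05
position: [0.4836, 0.1787, 0.076]
ee_rot: [0.0, -0.131, 0.991, 0.0]
wrist_force: [0.3, -0.3, -1.0]
gripper_width: 0.0368
finger_force: 62.5
t 8.05 at [0.4836 0.1787 0.076 ] box [0.0034 0.0719] yaz 105.07 F [ 0.3 -0.3 -1. ] w 0.0368 q6 -1.53
to [ 0.5461 -0.0498  0.0735] mm 236.9 deg 0.3 xyz [-0.0032 -0.7896  0.0084] rot [-0.      0.0002 -0.0018]
```

```bash
python3 -m pendant '{"xyz":[[0,-0.04,0],[0,-0.08,0],[0,-0.12,0],[0,-0.16,0],[0,-0.2,0]],"rotation":[[0,0,0],[0,0,0],[0,0,0],[0,0,0],[0,0,0]],"grip":[1,1,1,1,1]}'; python3 go.py b .003 -.165 .0735 105.4
```

```text
clock: 8.55
position: [0.4989, 0.1211, 0.0756]
ee_rot: [0.0, -0.131, 0.991, 0.0]
wrist_force: [0.3, -0.3, -1.5]
gripper_width: 0.0365
finger_force: 62.5
t 8.55 at [0.4989 0.1211 0.0756] box [0.0028 0.0123] yaz 105.11 F [ 0.3 -0.3 -1.5] w 0.0365 q6 -1.64
to [ 0.5461 -0.0498  0.0735] mm 177.3 deg 0.3 xyz [-0.0037 -0.5909  0.0069] rot [ 0.      0.     -0.0016]
```

```bash
python3 -m pendant '{"xyz":[[0,-0.04,0.003],[0,-0.08,0.004],[0,-0.12,0.004],[0,-0.16,0.004],[0,-0.2,0.004]],"rotation":[[0,0,0],[0,0,0],[0,0,0],[0,0,0],[0,0,0]],"grip":[1,1,1,1,1]}'; python3 -m pendant '{"xyz":[[0,-0.04,0],[0,-0.08,0],[0,-0.12,0],[0,-0.16,0],[0,-0.2,0]],"rotation":[[0,0,0],[0,0,0],[0,0,0],[0,0,0],[0,0,0]],"grip":[1,1,1,1,1]}'; python3 go.py b .003 -.165 .0735 105.4
```

```text
clock: 9.05
position: [0.5145, 0.0632, 0.0743]
ee_rot: [-0.0, -0.131, 0.991, -0.0]
wrist_force: [0.2, -0.6, -0.9]
gripper_width: 0.0369
finger_force: 62.5
clock: 9.55
position: [0.5302, 0.0052, 0.0744]
ee_rot: [0.0, -0.131, 0.991, -0.0]
wrist_force: [-0.0, 0.4, -0.6]
gripper_width: 0.0367
finger_force: 62.5
t 9.55 at [0.5302 0.0052 0.0744] box [ 0.0023 -0.1078] yaz 105.11 F [-0.   0.4 -0.6] w 0.0367 q6 -1.87
to [ 0.5461 -0.0498  0.0735] mm 57.2 deg 0.3 xyz [-0.0035 -0.1907  0.0031] rot [-0.      0.     -0.0016]
```

Run:
```python
from h import *
c=Cam("top");d=Cam("scene"); A=cv2.resize(c.f[165:265,125:325],None,fx=3,fy=3,interpolation=cv2.INTER_CUBIC)
B=cv2.resize(d.f[150:250,130:330],None,fx=3,fy=3,interpolation=cv2.INTER_CUBIC)
cv2.imwrite("pics/s1.png",np.vstack([A,B]))
```

```text
(no output)
```

View pics/s1.png

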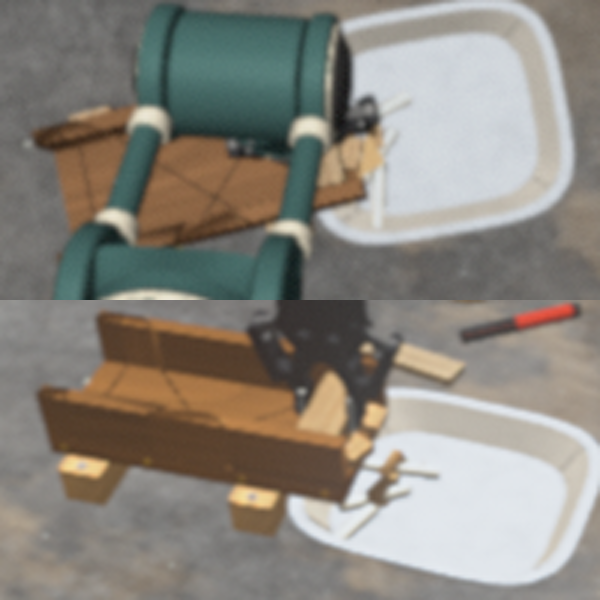

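Two cut-offs are already in the tray, around (385,475) in the picture. The others are at the mouth edge on either side of the finger, near (370,430) and (368,352). I'll push on past the edge.

```bash
python3 -m pendant '{"xyz":[[0,-0.05,0],[0,-0.1,0],[0,-0.15,0],[0,-0.2,0],[0,-0.23,0]],"rotation":[[0,0,0],[0,0,0],[0,0,0],[0,0,0],[0,0,0]],"grip":[1,1,1,1,1]}'; python3 go.py b .003 -.175 .15 105.4
python3 - <<'E'
from h import *
c=Cam("top");d=Cam("scene"); A=cv2.resize(c.f[165:265,125:325],None,fx=3,fy=3,interpolation=cv2.INTER_CUBIC)
B=cv2.resize(d.f[150:250,130:330],None,fx=3,fy=3,interpolation=cv2.INTER_CUBIC)
cv2.imwrite("pics/s2.png",np.vstack([A,B]))
E
```

```text
clock: 10.15
position: [0.5485, -0.0621, 0.0745]
ee_rot: [0.0, -0.131, 0.991, -0.0]
wrist_force: [-0.9, 0.2, -1.2]
gripper_width: 0.0367
finger_force: 62.6
t 10.15 at [ 0.5485 -0.0621  0.0745] box [ 0.002  -0.1775] yaz 105.05 F [-0.9  0.2 -1.2] w 0.0367 q6 -1.99
to [ 0.5488 -0.0594  0.15  ] mm 75.6 deg 0.3 xyz [-0.0034  0.0084 -0.2517] rot [-0.0001  0.0001 -0.0019]
```

View pics/s2.png

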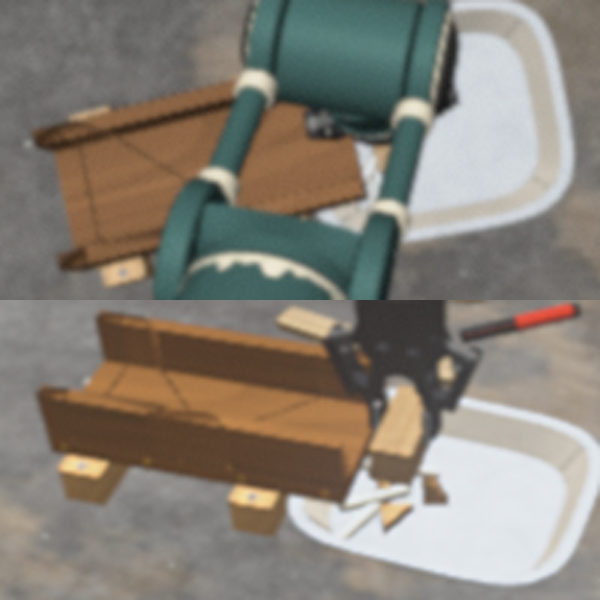

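The channel floor looks empty, and cut-offs show in the tray under the block at (395,515) and (432,488). I'll lift and carry the block back.

```bash
python3 -m pendant '{"xyz":[[0,-0.02,-0.07],[0,-0.06,-0.17],[0,-0.1,-0.27],[0,-0.14,-0.35],[0,-0.2,-0.37]],"rotation":[[0,0,0],[0,0,0],[0,0,0],[0,0,0],[0,0,0]],"grip":[1,1,1,1,1]}'; python3 go.py .555 -.3818 .18 31.5
```

```text
clock: 10.75
position: [0.5656, -0.1186, 0.189]
ee_rot: [0.003, -0.132, 0.991, -0.001]
wrist_force: [0.2, -0.5, -0.4]
gripper_width: 0.0368
finger_force: 62.6
t 10.75 at [ 0.5656 -0.1186  0.189 ] box [ 0.0035 -0.2365] yaz 105.18 F [ 0.2 -0.5 -0.4] w 0.0368 q6 -2.09
to [ 0.555  -0.3818  0.18  ] mm 263.6 deg 73.7 xyz [ 0.2641 -0.8374  0.0306] rot [4.000e-04 2.000e-03 4.093e-01]
```

```bash
python3 -m pendant '{"xyz":[[0.02,-0.06,0],[0.06,-0.18,0],[0.1,-0.3,0],[0.14,-0.44,0],[0.18,-0.56,0]],"rotation":[[0,0,0.045],[0,0,0.09],[0,0,0.135],[0,0,0.18],[0,0,0.22]],"grip":[1,1,1,1,1]}'; python3 go.py .555 -.3818 .18 31.5
python3 - <<'E'
from h import *
c=Cam("top");d=Cam("scene"); A=cv2.resize(c.f[165:265,125:325],None,fx=3,fy=3,interpolation=cv2.INTER_CUBIC)
B=cv2.resize(d.f[150:250,130:330],None,fx=3,fy=3,interpolation=cv2.INTER_CUBIC)
cv2.imwrite("pics/s3.png",np.vstack([A,B]))
E
```

```text
clock: 11.25
position: [0.5544, -0.2965, 0.1837]
ee_rot: [-0.001, 0.215, 0.977, 0.0]
wrist_force: [0.3, 0.2, -2.1]
gripper_width: 0.0368
finger_force: 62.4
t 11.25 at [ 0.5544 -0.2965  0.1837] box [-0.0545 -0.405 ] yaz 65.2 F [ 0.3  0.2 -2.1] w 0.0368 q6 -1.67
to [ 0.555  -0.3818  0.18  ] mm 85.4 deg 33.7 xyz [-0.1212 -0.2574  0.0122] rot [-0.0002 -0.0005  0.1872]
```

```bash
python3 -m pendant '{"xyz":[[0.08,-0.04,0],[0.16,-0.08,0],[0.22,-0.11,0],[0.25,-0.12,0],[0.25,-0.12,0]],"rotation":[[0,0,0.045],[0,0,0.09],[0,0,0.135],[0,0,0.18],[0,0,0.19]],"grip":[1,1,1,1,1]}'; python3 go.py .555 -.3818 .03 31.5
```

```text
clock: 11.85
position: [0.4699, -0.2953, 0.1838]
ee_rot: [-0.002, 0.492, 0.871, 0.0]
wrist_force: [0.3, -0.2, -0.4]
gripper_width: 0.037
finger_force: 62.4
t 11.85 at [ 0.4699 -0.2953  0.1838] box [-0.1357 -0.3815] yaz 31.12 F [ 0.3 -0.2 -0.4] w 0.037 q6 -1.15
to [ 0.555  -0.3818  0.03  ] mm 195.9 deg 0.4 xyz [-0.3949  0.0944  0.5114] rot [-0.0004 -0.0009 -0.0021]
```

```bash
python3 -m pendant '{"xyz":[[-0.1,0.024,0],[-0.2,0.048,0],[-0.3,0.07,0.03],[-0.395,0.094,0.15],[-0.395,0.094,0.25]],"rotation":[[0,0,0],[0,0,0],[0,0,0],[0,0,0],[0,0,0]],"grip":[1,1,1,1,1]}'; python3 go.py .555 -.3818 .0175 31.5
```

```text
clock: 12.35
position: [0.5601, -0.385, 0.1086]
ee_rot: [0.001, 0.49, 0.872, -0.0]
wrist_force: [-0.6, 0.0, -2.1]
gripper_width: 0.0368
finger_force: 62.6
t 12.35 at [ 0.5601 -0.385   0.1086] box [-0.0726 -0.4919] yaz 31.35 F [-0.6  0.  -2.1] w 0.0368 q6 -1.19
to [ 0.555  -0.3818  0.0175] mm 91.3 deg 0.2 xyz [ 0.0186 -0.0093  0.3036] rot [ 0.0003  0.0008 -0.0008]
```

Run:
```python
from h import *
c=cv2.imread("pics/s3.png")[:300]  # top crop 3x, off (125,165)
t=Cam("top"); h=cv2.cvtColor(t.f,cv2.COLOR_BGR2HSV)
yw=np.radians(15.4); ex=np.array([np.cos(yw),np.sin(yw)]); ey=np.array([-ex[1],ex[0]]); O=ex*.5103-ey*.028
m=cv2.inRange(h,(8,50,140),(28,255,255))
n,l,s,ce=cv2.connectedComponentsWithStats(m)
for i in range(1,n):
    if s[i,4]<8: continue
    P=t.ray(ce[i],.01)[0,:2]; F=t.ray(ce[i],.068)[0,:2]-O
    if .3<P[0]<.75 and -.5<P[1]<.3: print(ce[i].round(1),"area",s[i,4],"bench",P.round(3),"boxfloor",np.round([F@ex,F@ey],3))
```

```text
[208. 152.] area 624 bench [0.715 0.088] boxfloor [ 0.185 -0.084]
[361.8 171.6] area 174 bench [ 0.667 -0.38 ] boxfloor [ 0.022 -0.5  ]
[208.3 189.7] area 91 bench [0.599 0.082] boxfloor [ 0.076 -0.061]
[224.4 217.1] area 1230 bench [0.517 0.03 ] boxfloor [-0.011 -0.088]
[162.2 202.7] area 99 bench [0.556 0.218] boxfloor [0.072 0.075]
[197.8 216.2] area 271 bench [0.518 0.109] boxfloor [ 0.009 -0.015]
[182.  211.9] area 180 bench [0.53  0.157] boxfloor [0.032 0.026]
[250.1 210.4] area 18 bench [ 0.539 -0.047] boxfloor [-0.01  -0.163]
[170.5 228.7] area 688 bench [0.479 0.188] boxfloor [-0.007  0.067]
[257.3 219.9] area 38 bench [ 0.512 -0.069] boxfloor [-0.041 -0.177]
[150. 231.] area 162 bench [0.47  0.248] boxfloor [0.001 0.124]
[220.9 241.3] area 105 bench [0.445 0.037] boxfloor [-0.075 -0.063]
[165.3 255.4] area 106 bench [0.4   0.198] boxfloor [-0.076  0.096]
```

```bash
python3 -m pendant '{"xyz":[[0.01,-0.005,0.08],[0.015,-0.008,0.16],[0.015,-0.008,0.22],[0.015,-0.008,0.26],[0.015,-0.008,0.26]],"rotation":[[0,0,0],[0,0,0],[0,0,0],[0,0,0],[0,0,0]],"grip":[1,1,1,1,1]}'; python3 go.py .555 -.3818 .0175 31.5
```

```text
clock: 12.9
position: [0.5518, -0.3789, 0.0301]
ee_rot: [-0.002, 0.49, 0.872, 0.0]
wrist_force: [-0.6, 0.0, -0.9]
gripper_width: 0.0367
finger_force: 62.5
t 12.9 at [ 0.5518 -0.3789  0.0301] box [-0.0789 -0.4839] yaz 31.33 F [-0.6  0.  -0.9] w 0.0367 q6 -1.19
to [ 0.555  -0.3818  0.0175] mm 13.3 deg 0.3 xyz [-0.0138  0.0041  0.0419] rot [-0.0005 -0.0013 -0.0009]
```

```bash
python3 -m pendant '{"xyz":[[0,0,0.015],[0,0,0.03],[0,0,0.036],[0,0,0.036],[0,0,0.036]],"rotation":[[0,0,0],[0,0,0],[0,0,0],[0,0,0],[0,0,0]],"grip":[1,1,1,1,1]}'; python3 go.py .555 -.3818 .0175 31.5
```

```text
clock: 13.4
position: [0.5535, -0.3805, 0.0221]
ee_rot: [0.0, 0.49, 0.872, -0.0]
wrist_force: [-0.2, -0.2, -1.2]
gripper_width: 0.037
finger_force: 62.5
t 13.4 at [ 0.5535 -0.3805  0.0221] box [-0.0777 -0.4858] yaz 31.3 F [-0.2 -0.2 -1.2] w 0.037 q6 -1.19
to [ 0.555  -0.3818  0.0175] mm 5.0 deg 0.2 xyz [-0.0063  0.0018  0.0152] rot [ 0.0001  0.0002 -0.0011]
```

```bash
python3 -m pendant '{"xyz":[[0,0,0.004],[0,0,0.008],[0,0,0.012],[0,0,0.012],[0,0,0.012]],"rotation":[[0,0,0],[0,0,0],[0,0,0],[0,0,0],[0,0,0]],"grip":[1,1,1,1,1]}'
```

```text
clock: 13.9
position: [0.5532, -0.3802, 0.0179]
ee_rot: [-0.0, 0.49, 0.872, 0.0]
wrist_force: [-0.3, -0.1, -0.9]
gripper_width: 0.0364
finger_force: 62.6
```

```bash
python3 -m pendant '{"xyz":[[0,0,0.002],[0,0,0.004],[0,0,0.004],[0,0,0.004]],"rotation":[[0,0,0],[0,0,0],[0,0,0],[0,0,0]],"grip":[1,1,1,1]}'
```

```text
clock: 14.3
position: [0.5533, -0.3802, 0.0178]
ee_rot: [-0.0, 0.49, 0.872, 0.0]
wrist_force: [-2.3, 1.7, 5.0]
gripper_width: 0.0366
finger_force: 63.4
```

Contact with the bench. I'll open the fingers (to about 60 mm, to stay clear of the tape) and retreat upward.

```bash
python3 -m pendant '{"xyz":[[0,0,0],[0,0,0],[0,0,0],[0,0,0],[0,0,0]],"rotation":[[0,0,0],[0,0,0],[0,0,0],[0,0,0],[0,0,0]],"grip":[-0.4,-0.4,-0.4,-0.4,-0.4]}'; python3 -m pendant '{"xyz":[[0,0,-0.05],[0,0,-0.15],[0,0,-0.3],[0,0,-0.45],[0,0,-0.6]],"rotation":[[0,0,0],[0,0,0],[0,0,0],[0,0,0],[0,0,0]],"grip":[-0.4,-0.4,-0.4,-0.4,-0.4]}'; python3 go.py .48 -.1 .25 31.5
```

```text
clock: 14.8
position: [0.5532, -0.3802, 0.0166]
ee_rot: [-0.0, 0.49, 0.872, 0.0]
wrist_force: [0.4, -0.4, -0.1]
gripper_width: 0.0599
finger_force: 0.0
clock: 15.3
position: [0.5532, -0.3802, 0.1997]
ee_rot: [0.0, 0.49, 0.872, -0.0]
wrist_force: [1.0, -0.7, 0.2]
gripper_width: 0.0599
finger_force: 0.0
t 15.3 at [ 0.5532 -0.3802  0.1997] box [-0.078  -0.4854] yaz 31.31 F [ 1.  -0.7  0.2] w 0.0599 q6 -1.19
to [ 0.48 -0.1   0.25] mm 293.9 deg 0.2 xyz [ 0.9246  0.277  -0.1683] rot [ 0.0001  0.0003 -0.0011]
```

```bash
python3 -m pendant '{"xyz":[[0,-0.12,-0.05],[0,-0.26,-0.1],[0,-0.4,-0.15],[0,-0.54,-0.15],[0,-0.65,-0.15]],"rotation":[[0,0,0],[0,0,0],[0,0,0],[0,0,0],[0,0,0]],"grip":[-0.4,-0.4,-0.4,-0.4,-0.4]}'
python3 - <<'E'
from h import *
yw=np.radians(15.4); ex=np.array([np.cos(yw),np.sin(yw)]); ey=np.array([-ex[1],ex[0]]); O=ex*.5103-ey*.028
old=cv2.imread("pics/top0.png")
for nm,f in(("before",old),("after",None)):
    t=Cam("top"); f=t.f if f is None else f
    h=cv2.cvtColor(f,cv2.COLOR_BGR2HSV); print(nm)
    # light wood: bright and yellowish, brighter than the brown floor
    m=cv2.inRange(h,(8,45,165),(28,150,255)); n,l,s,ce=cv2.connectedComponentsWithStats(m)
    for i in range(1,n):
        if s[i,4]<6: continue
        P=t.ray(ce[i],.01)[0,:2]; F=t.ray(ce[i],.068)[0,:2]-O
        if .3<P[0]<.78 and -.6<P[1]<.3: print(ce[i].round(1),"area",s[i,4],"bench",P.round(3),"boxfloor",np.round([F@ex,F@ey],3))
d=cv2.absdiff(t.f,old).max(2); m=(cv2.GaussianBlur(d,(3,3),0)>25).astype(np.uint8); n,l,s,ce=cv2.connectedComponentsWithStats(m)
print("diff",[(ce[i].round(0).tolist(),int(s[i,4])) for i in range(1,n) if s[i,4]>8])
E
```

```text
clock: 15.8
position: [0.3851, -0.483, 0.2445]
ee_rot: [0.001, 0.49, 0.872, -0.001]
wrist_force: [-0.6, -0.2, 0.7]
gripper_width: 0.0597
finger_force: 0.0
before
[428.9 141. ] area 123 bench [ 0.767 -0.585] boxfloor [ 0.062 -0.713]
[207.7 151.9] area 558 bench [0.716 0.089] boxfloor [ 0.185 -0.083]
[363.5 171.5] area 112 bench [ 0.667 -0.386] boxfloor [ 0.021 -0.505]
[210.4 188.2] area 8 bench [0.604 0.076] boxfloor [ 0.079 -0.067]
[364.8 207.1] area 347 bench [ 0.558 -0.389] boxfloor [-0.079 -0.481]
[215.6 208.3] area 65 bench [0.543 0.057] boxfloor [ 0.019 -0.069]
[185.6 214.1] area 61 bench [0.523 0.146] boxfloor [0.024 0.017]
[232.8 217.1] area 64 bench [0.518 0.004] boxfloor [-0.017 -0.111]
[205.  225.7] area 60 bench [0.49  0.086] boxfloor [-0.022 -0.029]
[174.1 230.1] area 61 bench [0.475 0.177] boxfloor [-0.013  0.058]
[220.7 241.3] area 78 bench [0.445 0.037] boxfloor [-0.075 -0.063]
[165.5 255.3] area 80 bench [0.4   0.198] boxfloor [-0.076  0.096]
after
[428.5 141. ] area 145 bench [ 0.767 -0.584] boxfloor [ 0.063 -0.712]
[207.4 151.9] area 593 bench [0.716 0.09 ] boxfloor
[... 206 characters left out ...]
r [-0.082 -0.478]
[245.2 200.9] area 37 bench [ 0.568 -0.031] boxfloor [ 0.02  -0.156]
[155.  202.4] area 14 bench [0.556 0.239] boxfloor [0.077 0.094]
[250.2 210.8] area 13 bench [ 0.538 -0.047] boxfloor [-0.011 -0.163]
[257.4 219.8] area 42 bench [ 0.512 -0.069] boxfloor [-0.041 -0.177]
[220.6 241.3] area 82 bench [0.445 0.037] boxfloor [-0.075 -0.062]
[165.4 255.4] area 82 bench [0.4   0.198] boxfloor [-0.076  0.096]
diff [([248.0, 204.0], 140), ([215.0, 208.0], 75), ([265.0, 206.0], 56), ([186.0, 214.0], 72), ([351.0, 216.0], 42), ([233.0, 217.0], 70), ([258.0, 220.0], 62), ([205.0, 226.0], 66), ([174.0, 230.0], 63), ([458.0, 337.0], 21007), ([172.0, 390.0], 3635), ([222.0, 408.0], 688)]
```

Run:
```python
from h import *
old=cv2.imread("pics/scene0.png"); t=Cam("scene"); tp=Cam("top")
d=cv2.absdiff(t.f,old).max(2); m=(cv2.GaussianBlur(d,(3,3),0)>25).astype(np.uint8); n,l,s,ce=cv2.connectedComponentsWithStats(m)
yw=np.radians(15.4); ex=np.array([np.cos(yw),np.sin(yw)]); ey=np.array([-ex[1],ex[0]]); O=ex*.5103-ey*.028
for i in range(1,n):
    if s[i,4]>8:
        F=t.ray(ce[i],.01)[0,:2]-O; b=t.f[l==i].mean(0).round(); print(ce[i].round(0),s[i].tolist(),"box@.01",np.round([F@ex,F@ey],3),b)
# light-wood blobs inside the tray, scene and top, watershed-free: contours of a saturated-vs-white mask
for nm,c,(x0,y0,x1,y1) in(("scene",t,(225,180,335,250)),("top",tp,(236,165,318,245))):
    h=cv2.cvtColor(c.f,cv2.COLOR_BGR2HSV); m=cv2.inRange(h,(5,55,60),(30,255,255)); k=np.zeros_like(m); k[y0:y1,x0:x1]=m[y0:y1,x0:x1]
    n,l,s,ce=cv2.connectedComponentsWithStats(k)
    for i in range(1,n):
        if s[i,4]>6:
            F=c.ray(ce[i],.01)[0,:2]-O; print(nm,ce[i].round(0),s[i].tolist(),np.round([F@ex,F@ey],3))
h=cv2.cvtColor(tp.f,cv2.COLOR_BGR2HSV)[190:228,234:274,1]
for r in h[::2]: print(' '.join('%3d'%v for v in r[::1]))
```

```text
[ 55. 130.] [0, 0, 119, 301, 17043] box@.01 [0.213 0.631] [63. 65. 48.]
[93.  7.] [79, 0, 46, 23, 290] box@.01 [1.298 1.162] [52. 54. 42.]
[344.  72.] [101, 0, 412, 266, 26799] box@.01 [ 0.905 -0.251] [72. 75. 58.]
[486.  84.] [463, 74, 41, 22, 600] box@.01 [ 0.957 -0.822] [51. 52. 51.]
[481. 118.] [478, 117, 7, 3, 11] box@.01 [ 0.677 -0.787] [ 88.  98. 101.]
[461. 132.] [450, 122, 23, 21, 335] box@.01 [ 0.565 -0.713] [57. 58. 44.]
[200. 181.] [194, 176, 13, 11, 91] box@.01 [0.083 0.048] [ 73. 120. 171.]
[182. 183.] [179, 182, 7, 3, 15] box@.01 [0.06  0.098] [ 68. 113. 159.]
[229. 186.] [224, 182, 12, 11, 84] box@.01 [ 0.082 -0.042] [ 77. 120. 168.]
[260. 206.] [252, 200, 16, 13, 116] box@.01 [ 0.023 -0.155] [139. 163. 183.]
[274. 214.] [270, 208, 10, 11, 88] box@.01 [ 0.004 -0.202] [132. 143. 155.]
[261. 221.] [256, 216, 12, 12, 92] box@.01 [-0.033 -0.175] [150. 175. 194.]
[366. 252.] [356, 244, 31, 11, 107] box@.01 [-0.072 -0.466] [112. 152. 184.]
[394. 253.] [393, 250, 3, 7, 13] box@.01 [-0.057 -0.536] [118. 134. 147.]
[ 37. 323.] [0, 292, 83, 77, 3113] box@.01 [-0.463  0.202] [10
[... 2811 characters left out ...]
  81  49   7  11  13  14  13  12  10  12  14  12  13  13  13
127 130 128 131 129 132 132 128 127 119  70  17   4   5   3   2   7   4   7  28  62  82  88  91  89  75  32   5  14  13  13  13  13  13  12  12  13  14  13  13
128 128 128 128 129 129 130 128 131 128  99  32   1   5   5   6   5   5   3   4  10  37  69  87  83  54  13   9  14  13  13  13  13  14  12  14  13  12  13  12
128 128 130 129 129 130 130 131 131 131 118  61  18   7   7   7   6   5   6   3   9   3  26  61  73  41   1  11  13  12  13  13  13  13  14  13  12  13  12  13
130 130 130 132 132 132 129 130 127 132 127 101  35   3   1   2   6   3   6   3  11  13   7   9  25  13   8  12  13  13  13  12  13  13  13  13  13  13  12  13
```

The channel floor is clear and I count at least four cut-offs in the tray. I'll look at the cluster by the mouth numerically for the fifth.

Run:
```python
from h import *
for nm,(x0,y0,x1,y1) in(("top",(236,194,270,226)),("scene",(246,194,284,228))):
    c=Cam(nm); h=cv2.cvtColor(c.f,cv2.COLOR_BGR2HSV)[y0:y1,x0:x1]
    print(nm,"V where sat>40 or dark, cols from",x0)
    for i,r in enumerate(h): print(y0+i,' '.join('%3d'%p[2] if p[1]>40 or p[2]<120 else '  .' for p in r))
```

```text
top V where sat>40 or dark, cols from 236
194 139 139 152   .   .   .   .   .   .   .   .   .   .   .   .   .   .   .   .   .   .   .   .   .   .   .   .   .   .   .   .   .   .   .
195 141 141 146   .   .   .   .   .   .   .   .   .   .   .   .   .   .   .   .   .   .   .   .   .   .   .   .   .   .   .   .   .   .   .
196 142 143 145   .   .   .   .   .   .   .   .   .   .   .   .   .   .   .   .   .   .   .   .   .   .   .   .   .   .   .   .   .   .   .
197 146 147 145   .   .   .   .   .   .   .   .   .   .   . 147   .   .   .   .   .   .   .   .   .   .   .   .   .   .   .   .   .   .   .
198 147 147 144 151   .   .   .   .   .   .   .   . 178 166 148 136   .   .   .   .   .   .   .   .   .   .   .   .   .   .   .   .   .   .
199 144 142 136 143   .   . 206 207 207 201 192 189 184 173 153 140   .   .   .   .   .   .   .   .   .   .   .   .   .   .   .   .   .   .
200 140 137 135 138   .   . 211 214 212 206 199 192 185 172 156 154   .   .   .   .   .   .   .   .   .   .   .   .   .   .   .   .   .   .
201 134 135 132 137   .   . 212 217 213 208 199 189 177 166 154   .   .   .   
[... 8069 characters left out ...]
   .   .   .   .   .   .   .   .   .   .   .   .   .   .   .   .   .   .   .
224   .   .   .   .   .   .   .   .   .   .   .   . 196 173 141   .   .   .   .   .   .   .   .   .   .   .   .   .   .   .   .   .   .   .   .   .   .   .
225   .   .   .   .   .   .   .   .   .   .   .   . 153 134   .   .   .   .   .   .   .   .   .   .   .   .   .   .   .   .   .   .   .   .   .   .   .   .
226   .   .   .   .   .   .   .   .   .   .   .   .   .   .   .   .   .   .   .   .   .   .   .   .   .   .   .   .   .   .   .   .   .   .   .   .   .   .
227   .   .   .   .   .   .   .   .   .   .   .   .   .   .   .   .   .   .   .   .   .   .   .   .   .   .   .   .   .   .   .   .   .   .   .   .   .   .
```

Run:
```python
from h import *
t=Cam("top");s=Cam("scene")
yw=np.radians(15.4); ex=np.array([np.cos(yw),np.sin(yw)]); ey=np.array([-ex[1],ex[0]]); O=ex*.5103-ey*.028
for z in(.01,.03,.05,.068):
    for nm,c,L in(("top",t,[(242,201),(244,201),(249,202),(251,211)]),("scene",s,[(262,200),(259,202),(263,206),(258,210)])):
        F=c.ray(L,z)[:,:2]-O; print(z,nm,np.c_[F@ex,F@ey].round(3).tolist())
o=arm.get_obs(); print(o["clock"])
```

```text
0.01 top [[0.031, -0.143], [0.03, -0.149], [0.023, -0.163], [-0.005, -0.162]]
0.01 scene [[0.049, -0.154], [0.039, -0.148], [0.026, -0.164], [0.006, -0.155]]
0.03 top [[0.028, -0.144], [0.026, -0.15], [0.02, -0.164], [-0.007, -0.163]]
0.03 scene [[0.028, -0.161], [0.018, -0.155], [0.005, -0.17], [-0.014, -0.162]]
0.05 top [[0.025, -0.146], [0.023, -0.151], [0.017, -0.165], [-0.01, -0.164]]
0.05 scene [[0.006, -0.168], [-0.003, -0.162], [-0.016, -0.177], [-0.034, -0.169]]
0.068 top [[0.022, -0.147], [0.02, -0.152], [0.014, -0.165], [-0.012, -0.165]]
0.068 scene [[-0.013, -0.174], [-0.022, -0.169], [-0.035, -0.184], [-0.053, -0.176]]
16.2
```

The cluster sits at z ≈ 10–30 mm, low inside the tray. Neither view shows anything new on the bench, the channel is empty, and the block lies at its original spot beside the tray.

```bash
python3 -c "
from bench import arm; print(arm.hand_in())"
```

```text
the job is handed in; nothing more can be done
None
```

I swept the cut-offs off the mitre box floor with the pine block, laid the block flat on the bench beside the tray and handed the job in at about 16 s; the last images show the channel empty and nothing new on the bench, but I could clearly pick out only four of the five cut-offs in the tray, because the cluster by the mouth overlaps.

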